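# Raise the overhead phone stand to its second stop and hold it there

## Task

The phone over the bowl is too low to get the whole bowl in the picture. Flip the stand's cam lever out from its upright, clamped position to free the mast, then squeeze the release button on the grip head and draw the head up past the first stop to the second stop, which is the end of its travel. Finish holding the head there with the button still squeezed and the lever left open, so that I can check the picture before the catch drops in; do not force the mast while it is clamped, and do not knock over or shift the bowl, jar or tin.

Things in the scene. Friction and masses are not known exactly. Their poses are not given: they have to be found in the camera images.
- phone_stand: Overhead phone stand, fixed. Origin: centre of the underside of its round dark foot (150 mm across, hub 26 high); z up, x from mast to phone. Tube 28 mm across on the z axis, with index holes on its -y side, ends in a black clamp collar (38 mm across, 137 to 168 mm up) with the cam lever on its -x side. A wall cabinet hangs at world x > 0.56, y < 0.14, z > 0.52: keep wrist and arm off it.
- cam_lever (a joint): Cam lever, rad: 0 upright beside the mast = clamped (it may start up to 0.2), 1.57 level and pointing out along the stand's -x, 1.75 its end. The mast is free beyond about 1.0; fully flipped out means beyond 1.2. It stays where it is left; it takes about 3 to 5 N at the tip.
- lever_axle (a point): The lever's pivot: 30 mm towards -x from the tube's axis and 150 mm above the worktop. The pivot axis is the stand's y; the lever turns from up (+z) towards the stand's -x. The frame is that of the stand.
- lever_tip (a point): Grip point near the free end of the lever, 53 mm from the axle: at joint 0 it is 9 mm towards -x and 52 mm above the axle. The lever is a bare metal bar 14 mm wide (along the stand's y) and 8 mm thick, and ends 10 mm past this point. The frame turns with the lever.
- mast (a joint): How far mast and head are drawn up, m: 0 fully in (start), 0.050 first stop, 0.100 second stop (hard end at 0.101). Unless the button is squeezed, a catch pin locks it at each stop. With lever open and button squeezed it takes about 5 to 7 N to raise, and it sinks back when let go (about 0.4 kg).
- grip_head (a point): Centre of the black grip head on the mast: rounded block 34 x 34 x 40 mm (x, y, z), 187 mm up when fully in; axes as the stand's. Button on its -y face; from its +x face a thin level arm carries the phone (146 x 70 mm, flat, 95 to 165 mm out). Nothing is above it. Grip from above, closing along y, pads level with this point: this squeezes the button.
- release_button (a joint): Release button, m: 0 out, 0.006 squeezed in flush; it must be in more than 0.005 to free the catch. About 6 N. It springs out when let go; between stops the catch keeps it nearly in.
- button_face (a point): Middle of the button's outer face (18 mm wide, 22 mm high, bare metal, 6.5 mm proud of the head's -y face), level with the head's centre. Head and button together are 41 mm wide before squeezing.
- bowl: White bowl, 108 mm across and 52 mm high, on a cork trivet under the phone; origin at its underside. Leave it alone.
- jar: Tall glass jar with lid, 81 mm across, 163 mm high, to the right; origin at its underside. Leave it alone.
- tin: Food tin, 101 mm across, 118 mm high, to the right; origin at its underside. Leave it alone.

How it is judged:
On the way, in this order (a step that is already met when the one before it is completed fails the run):
1. the cam lever is flipped out while the mast is still fully in (value of joint cam_lever above 1.2 rad and value of joint mast below 0.006 m), for 0.2 s.
2. the button is squeezed in by the fingers while the mast is still in (value of joint release_button above 0.0045 m and contact force between the fingers and phone_stand above 3 N and value of joint mast below 0.015 m), for 0.05 s.
At the end, for the whole second after the job is handed in: The mast is at its second stop (within 4 mm) and still, held there by the fingers (more than 3 N) with the button squeezed in (more than 4.5 mm), so that neither catch nor clamp carries it; the lever is open (beyond 1.2 rad); bowl, jar and tin stand upright (value of joint mast above 0.096 m and velocity of joint mast below 0.01 m/s and value of joint release_button above 0.0045 m and contact force between the fingers and phone_stand above 3 N and value of joint cam_lever above 1.2 rad and angle between each of bowl, jar, tin's own z axis and vertical below 0.1 rad); the arm keeps its last pose, push and grip.
It fails at once if the mast is forced up more than 8 mm while the lever is still clamped (below 1.0 rad) (value of joint mast above 0.008 m and value of joint cam_lever below 1 rad).
It fails at once if the bowl is shifted more than 25 mm (distance of bowl from where it was at the start of the episode above 0.025 m).
It fails at once if the jar is shifted more than 25 mm (distance of jar from where it was at the start of the episode above 0.025 m).
It fails at once if the tin is shifted more than 25 mm (distance of tin from where it was at the start of the episode above 0.025 m).
It also fails if it takes over 45 s, if anything falls off the work surface, if the arm or the gripper's body presses on something with over 40 N, if the wrist force passes 120 N, or if a joint passes its speed limit or range.

## Robot

A 6-joint arm with a two-finger parallel gripper is mounted at the origin on a cart in front of the work surface, level with it; the furniture and walls round the work are solid. World frame = base frame: x ahead of the robot, y to its left, z up, the work surface at z = 0. Lengths are in m, angles in rad, forces in N, time in s.
With the tool pointing down it reaches from about 0.3 to 0.775 m from the base axis. Payload 14.6 kg.
Tool frame: the origin (TCP) lies at the very end of the fingers, on their centre line; the grasp point (between the pads) lies 19 mm behind it; z points along the fingers, y is the line along which they close (so a half turn about z gives the same grasp; the last joint's range is limited). The gripper opens to 85 mm and grips with 20 to 120 N. Pads are 22 mm wide; open, the fingers measure 114 mm over their backs; the gripper's body (76 mm by 85 mm) begins 54 mm behind the grasp point. The pads swing forward as they close: fully open they stand 13 mm farther back than shut.
Start: joints at [1.091, 0.3, 1.521, -0, 1.321, -0.067], TCP at [0.221, 0.504, 0.231] pointing down, gripper open.
Joint ranges: [-3.03, 3.03], [-0.79, 2.21], [0.23, 2.52], [-1.04, 4.18], [0, 3.07], [-2.55, 2.55]. Speed limits (rad/s): [2.22, 2.22, 2.57, 3.14, 3.14, 3.14].

## Interface

Orientations are given as a rotation vector (axis times angle).
In Python, from workcell import move_pose, move_l, movej, open_jaws, grab, dwell, inverse_kinematics, observe, read_camera, camera_info, MotionError, sign_off gives the robot as it stands. Calls block until the motion is done:
- move_pose(position, orientation): joint-space move of the TCP to a pose.
- move_l(position, vel=0.15, orientation=None, f_stop=None): straight line of the TCP; orientation=None keeps the orientation; vel is the mean speed in m/s. With f_stop (N) it stops when the force on the tool has changed by that much, and returns True; else False.
- movej(angles): joint-space move.
- open_jaws() and grab(grasp_force=None): open the fingers fully, or close them until they stop; grasp_force is the grip in N (None keeps the last).
- dwell(seconds).
- inverse_kinematics(position, orientation): joint angles nearest the present ones, or None.
- observe(): the state.
- read_camera(name): name is "scene" or "side" or "wrist"; returns the picture (384x512x3 uint8, red, green, blue); there is no depth.
- camera_info(name): a dict with "intrinsics" (3x3 intrinsics, pixels), "k1" (the pictures are not rectified: a ray, as slopes to the right and down, at radius r is drawn at 1 + k1 r^2 times it, then the intrinsics apply), "R" (3x3) and "t" (3): a world point X has camera coordinates R X + t. Camera axes: x right, y down, z forward; pixel columns grow to the right and rows downward; lengths in m; the calibration is good to about 2 mm. A picture is of the moment at which its call begins: read the wrist's pose just before it. camera_info takes no time and is no camera call; for the wrist camera it gives the pose at the moment of the call.
A pose or a line that the arm cannot do raises MotionError and nothing moves.
- sign_off(): hands the job in; it is judged then, once.
The state is a dict: "time_s": time; "joint_positions": joint angles; "qd": joint speeds; "joint_torque": joint torques, N m; "position": TCP position; "tcp_rot": TCP orientation; "wrist_force": force on the tool from outside, world axes, zero at the start; "ft_torque": the same for the moment, N m; "grip_width": opening from 0.0 (shut) to 1.0 (fully open); "gripper_force": force on a finger pad.
Only numpy, scipy, OpenCV 4.12 (cv2) and the standard library are available. Lean on these libraries where they do the work, as an engineer would, in place of code of your own. Each camera call takes 0.05 s, during which the arm holds its last target. There are 200 camera calls.

## Working session

There is one attempt and no reset: what is moved stays moved. The work goes in short steps, each a Python script; the robot and the scene stay as the last script left them, time stands still between calls to the robot, and variables do not carry over. Pictures are saved under pics/ and viewed, at most 10 in all, crops included, and the job is handed in when it is done.

```bash
ls; mkdir -p pics; python3 - <<'E'
from workcell import *
import cv2,numpy as np
for n in("scene","side"):
    im=read_camera(n); cv2.imwrite(f"pics/{n}0.png",im[:,:,::-1])
    c=camera_info(n); print(n,np.round(c["intrinsics"],1).tolist(),c["k1"],np.round(c["R"],3).tolist(),np.round(c["t"],3), "pos",-np.array(c["R"]).T@c["t"])
s=observe();print(s["time_s"],s["position"],s["tcp_rot"])
E
```

```text
pics
scene [[472.6, 0.0, 258.8], [0.0, 472.6, 192.7], [0.0, 0.0, 1.0]] -0.06211555093569636 [[0.895, -0.445, -0.017], [-0.285, -0.544, -0.789], [0.341, 0.712, -0.614]] [-0.468  0.299  1.063] pos [ 0.14165422 -0.8025749   0.88056643]
side [[380.6, 0.0, 262.0], [0.0, 380.6, 200.2], [0.0, 0.0, 1.0]] -0.1075859230740175 [[-1.0, -0.024, 0.008], [-0.02, 0.545, -0.838], [0.016, -0.838, -0.546]] [0.537 0.11  1.059] pos [0.52198754 0.84007998 0.66587081]
0.1 [0.22055046 0.50362672 0.23079137] [-6.43726216e-01 -3.07465596e+00  1.51002347e-03]
```

View pics/scene0.png

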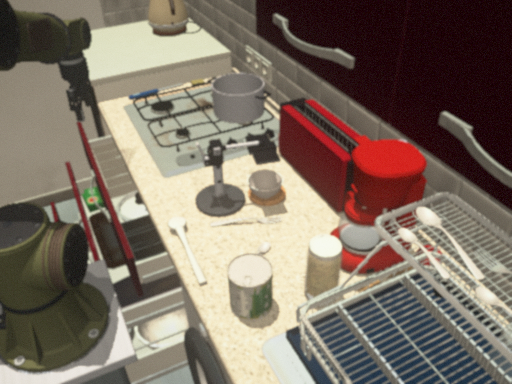

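View pics/side0.png

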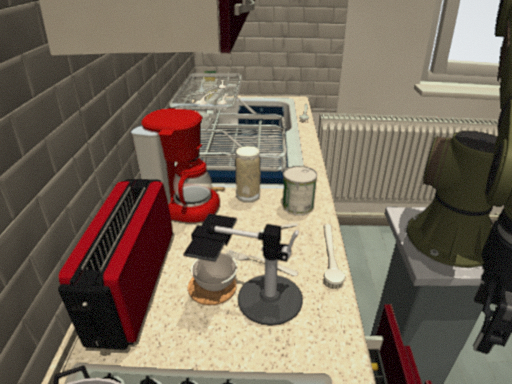

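The scene picture shows the foot near (220,199), the head near (216,150) and the phone near (264,148). In the side picture the foot is near (270,298), the head near (272,238), and the lever to its right near (291,243). I'll zoom both in one picture.

```bash
python3 - <<'E'
import cv2,numpy as np
a=cv2.imread("pics/scene0.png")[125:225,170:290]; b=cv2.imread("pics/side0.png")[210:330,180:320]
f=lambda i,w,h:cv2.resize(i,(w,h),interpolation=cv2.INTER_CUBIC)
A=f(a,400,333);B=f(b,400,343);o=np.zeros((343,800,3),np.uint8);o[:333,:400]=A;o[:,400:]=B
cv2.imwrite("pics/z0.png",o)
E
```

```text
(no output)
```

View pics/z0.png

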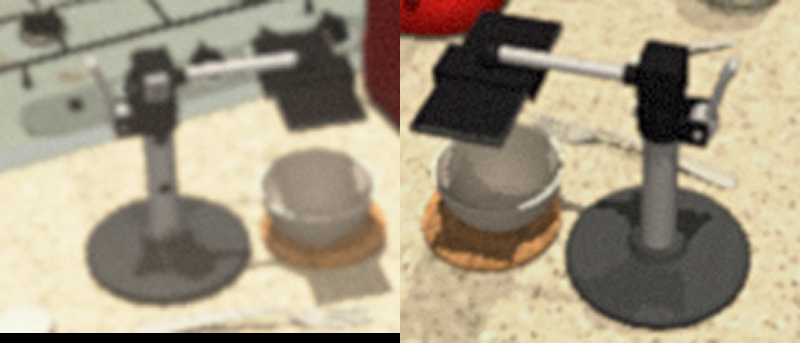

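The zoom shows the lever standing upright, with its tip at scene (198.5,144.5) and side (296.6,232.8). The axle is at scene (206.6,158.6) and side (285.7,256.6). The button is at scene (216.5,150.5).

```bash
cat > h.py <<'E'
import numpy as np,cv2
from workcell import *
def ray(c,p):
    K=np.array(c["intrinsics"]);R=np.array(c["R"]);t=np.array(c["t"])
    q=cv2.undistortPoints(np.float64([[p]]),K,np.float64([c["k1"],0,0,0]))[0,0]
    d=R.T@np.r_[q,1];return -R.T@t,d/np.linalg.norm(d)
def plane(c,p,z):
    o,d=ray(c,p);return o+d*(z-o[2])/d[2]
def tri(obs):
    A=np.zeros((3,3));b=np.zeros(3);rs=[ray(c,p) for c,p in obs]
    for o,d in rs:
        P=np.eye(3)-np.outer(d,d);A+=P;b+=P@o
    x=np.linalg.solve(A,b);return x,max(np.linalg.norm((np.eye(3)-np.outer(d,d))@(x-o)) for o,d in rs)
def proj(c,X):
    return cv2.projectPoints(np.float64([X]),cv2.Rodrigues(np.array(c["R"]))[0],np.array(c["t"]),np.array(c["intrinsics"]),np.float64([c["k1"],0,0,0]))[0][0,0]
E
python3 - <<'E'
from h import *
S=camera_info("scene");D=camera_info("side")
for n,a,b in [("tip",(198.5,144.5),(296.6,232.8)),("axle",(206.6,158.6),(285.7,256.6)),("arm_in",(226.4,146.6),(259.8,235.6)),("arm_out",(259.1,142.4),(215,228.9)),("headtop",(215.5,140.5),(272.8,227.5)),("foot",(220.4,199.7),(270,298))]:
    x,e=tri([(S,a),(D,b)]);print(n,x.round(4),round(e,4))
# foot outline
for n,c,seed in(("scene",S,(220,199)),("side",D,(270,298))):
    im=cv2.imread(f"pics/{n}0.png").astype(int);m=((im.max(2)<105)).astype(np.uint8)
    m=cv2.morphologyEx(m,cv2.MORPH_OPEN,np.ones((5,5)))
    w=np.zeros_like(m);x,y=seed;w[y-22:y+35,x-36:x+37]=1
    k,l=cv2.connectedComponents(m*w);lab=l[y+12,x]
    pts=cv2.findContours((l==lab).astype(np.uint8),0,1)[0][0][:,0]
    pts=pts[pts[:,1]>y]
    X=np.array([plane(c,p+0.,0.006)[:2] for p in pts])
    A=np.c_[2*X,np.ones(len(X))];s=np.linalg.lstsq(A,(X**2).sum(1),rcond=None)[0]
    print(n,len(X),s[:2].round(4),"r",np.sqrt(s[2]+s[0]**2+s[1]**2).round(4))
E
```

```text
tip [0.4661 0.2465 0.2046] 0.0017
axle [0.4862 0.2533 0.1483] 0.0026
arm_in [0.5396 0.2312 0.1841] 0.0024
arm_out [0.6319 0.211  0.1825] 0.0006
headtop [0.5126 0.2368 0.2091] 0.0012
foot [0.5129 0.2357 0.0047] 0.0
scene 878 [0.6476 0.2724] r 0.7628
side 83 [0.5138 0.24  ] r 0.0717
```

Heights agree with the text (axle 0.148, tip 0.205, arm 0.183). That puts the stand axis near (0.513,0.237) with a yaw near -0.21. Next I'll refine this with the wrist camera from above.

```bash
cat >> h.py <<'E'
from scipy.spatial.transform import Rotation as Ro
def ori(yaw):
    y=np.array([-np.sin(yaw),np.cos(yaw),0]);z=np.array([0,0,-1.]);return Ro.from_matrix(np.c_[np.cross(y,z),y,z]).as_rotvec()
def stand(ax,yaw,p):
    c,s=np.cos(yaw),np.sin(yaw);return np.array([ax[0]+c*p[0]-s*p[1],ax[1]+s*p[0]+c*p[1],p[2]])
E
python3 - <<'E'
from h import *
import pickle
ax=(.513,.237);yaw=-.21
out=[]
ims=[]
move_pose(stand(ax,yaw,(-.02,.12,.38)),ori(yaw))
for dy in(.05,-.06):
    move_l(stand(ax,yaw,(-.02,dy,.37)),vel=.15); dwell(.2)
    c=camera_info("wrist");im=read_camera("wrist");ims.append(im);out.append(c)
    print(observe()["position"],observe()["time_s"],proj(c,stand(ax,yaw,(0,0,.207))),proj(c,stand(ax,yaw,(-.045,0,.204))))
pickle.dump((out,ims),open("w.pkl","wb"))
cv2.imwrite("pics/w0.png",cv2.resize(np.hstack(ims)[:,:,::-1],(800,300),interpolation=cv2.INTER_AREA))
E
```

```text
[0.50386481 0.29070851 0.36975949] 2.3333 [204.58021943 191.06410228] [202.91709353 144.3024602 ]
[0.48096377 0.18298485 0.36978399] 3.4667 [318.38707729 191.04322318] [320.33351331 144.31935763]
```

View pics/w0.png

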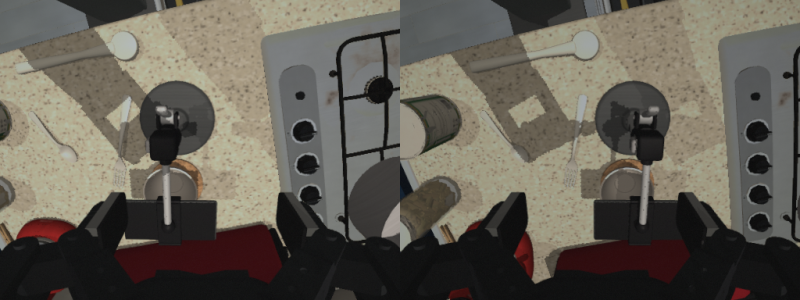

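Both wrist views show the mast head (about (165,145) and (648,150) in the picture), the lever just above it and the arm and phone below. The predicted yaw looks right. I'll zoom in for pixel work.

```bash
python3 - <<'E'
from h import *
import pickle
out,ims=pickle.load(open("w.pkl","rb"))
o=[cv2.resize(im[y:y+180,x:x+120][:,:,::-1],(400,600),interpolation=cv2.INTER_CUBIC) for im,x,y in((ims[0],150,120),(ims[1],255,120))]
cv2.imwrite("pics/w1.png",np.hstack(o))
E
```

```text
(no output)
```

View pics/w1.png

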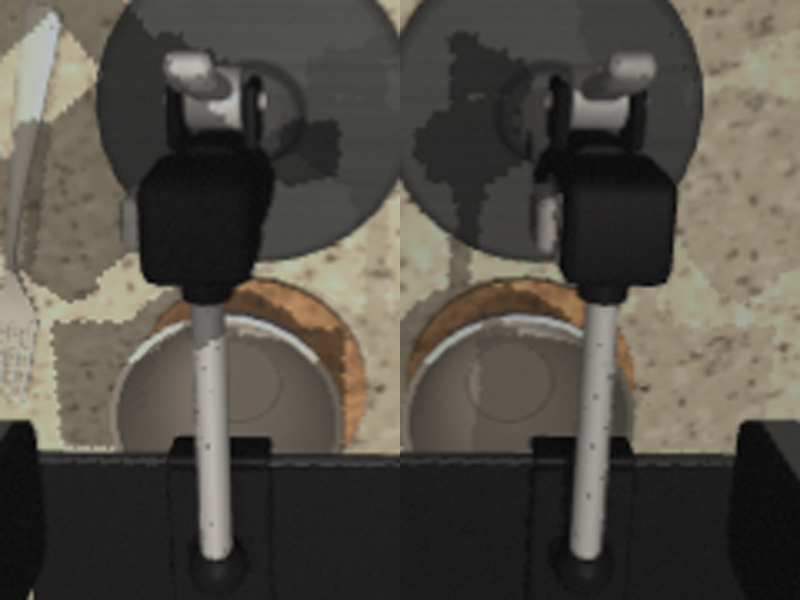

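Crop points: head top centre at A(197,222) and B(619,222), lever end at A(187,68) and B(633,68), rod ends at A(205,305)/(215,555) and B(604,305)/(587,555).

```bash
python3 - <<'E'
from h import *
import pickle
(a,b),ims=pickle.load(open("w.pkl","rb"))
S=camera_info("scene");D=camera_info("side")
k=120/400
T={}
for n,p,q in [("headtop",(197,222),(619,222)),("levend",(187,68),(633,68)),("rod_in",(205,305),(604,305)),("rod_out",(215,555),(587,555)),("button",(130,222),(546,222))]:
    x,e=tri([(a,(150+p[0]*k,120+p[1]*k)),(b,(255+(q[0]-400)*k,120+q[1]*k))]);T[n]=x;print(n,x.round(4),round(e,4))
d=T["rod_out"]-T["rod_in"];yaw=np.arctan2(d[1],d[0]);print("yaw",yaw)
o=T["headtop"]
for n in T:
    v=T[n]-o;print(n,"stand",round(v[0]*np.cos(yaw)+v[1]*np.sin(yaw),4),round(-v[0]*np.sin(yaw)+v[1]*np.cos(yaw),4))
# foot disc circle from each wrist view, height 0.006
for c,im in zip((a,b),ims):
    p=proj(c,[*o[:2],.02]);print("predicted foot px",p)
    g=im.max(2).astype(int);sp=im.max(2).astype(int)-im.min(2)
    m=((g<95)&(sp<14)).astype(np.uint8);m=cv2.morphologyEx(m,cv2.MORPH_OPEN,np.ones((3,3)))
    # rim: outermost mask pixels along rays on upper half
    c0=np.array(p);R=[]
    for t in np.radians(np.arange(200,341,4)):
        rr=np.arange(25,75,.5);q=(c0+np.c_[np.cos(t)*rr,np.sin(t)*rr]);v=m[q[:,1].round().astype(int),q[:,0].round().astype(int)]
        w=np.where((v[:-3]==1)&(v[1:-2]==0)&(v[2:-1]==0)&(v[3:]==0))[0]
        if len(w):R.append(q[w[0]])
    X=np.array([plane(c,r,.007)[:2] for r in R])
    for _ in range(3):
        s=np.linalg.lstsq(np.c_[2*X,np.ones(len(X))],(X**2).sum(1),rcond=None)[0];r=np.sqrt(s[2]+s[0]**2+s[1]**2)
        e=abs(np.hypot(*(X-s[:2]).T)-r);X=X[e<=max(.0015,np.median(e)*2)]
    print("foot",s[:2].round(4),"r",r.round(4),len(X))
E
```

```text
headtop [0.5114 0.2409 0.1997] 0.0
levend [0.4657 0.2507 0.2066] 0.0
rod_in [0.5418 0.2337 0.1868] 0.0
rod_out [0.6313 0.214  0.1863] 0.0
button [0.5085 0.22   0.1946] 0.0
yaw -0.21678905270722862
headtop stand 0.0 0.0
levend stand -0.0468 -0.0002
rod_in stand 0.0312 -0.0004
rod_out stand 0.1228 -0.0004
button stand 0.0017 -0.021
predicted foot px [225.92745425 152.65216518]
foot [0.5135 0.2398] r 0.0741 36
predicted foot px [298.97159592 152.67375752]
foot [0.5131 0.2398] r 0.0739 32
```

The measurements agree: axis (0.513, 0.240), foot radius 74 mm, yaw -0.217, lever at about 0.12 rad. Now I'll grip the lever and swing it out.

```bash
cat >> h.py <<'E'
ax=(.513,.2403);yaw=-.2168
P=lambda x,z,y=0:stand(ax,yaw,(x,y,z-.019))
tip=lambda th:(-.030-.053*np.sin(th+.171),.150+.053*np.cos(th+.171))
E
python3 - <<'E'
from h import *
def st(l):
    s=observe();print(l,round(s["time_s"],2),np.round(s["position"],4),"F",np.round(s["wrist_force"],1),"w",round(s["grip_width"],3),round(s["gripper_force"],1))
x,z=tip(.12)
move_pose(P(x,z+.08),ori(yaw));st("above")
print(move_l(P(x,z),vel=.1,f_stop=15));st("down")
grab(20);st("grab")
if observe()["grip_width"]>.08:
    for th in np.arange(.25,1.56,.13):
        if move_l(P(*tip(th)),vel=.05,f_stop=30):print("stop");break
        st(f"{th:.2f}")
    dwell(.3)
    cv2.imwrite("pics/s1.png",cv2.resize(read_camera("side")[180:330,180:380,::-1],(800,600),interpolation=cv2.INTER_CUBIC))
E
```

```text
above 4.04 [0.4693 0.25   0.2631] F [ 0.9 -0.   1.1] w 0.997 0.0
False
down 4.99 [0.4692 0.2501 0.1825] F [ 0.1  0.8 -0. ] w 1.0 0.0
grab 5.64 [0.4686 0.2489 0.182 ] F [ -5.9 -11.5   5.7] w 0.16 21.0
0.25 5.93 [0.4624 0.2502 0.1795] F [ -4.3 -12.    3.8] w 0.156 20.9
0.38 6.22 [0.4565 0.2515 0.1762] F [ -3.7 -11.1   2.8] w 0.162 21.0
0.51 6.52 [0.4509 0.2527 0.1721] F [ -3.4 -11.8   3.6] w 0.159 21.1
0.64 6.81 [0.4459 0.2538 0.1673] F [ -3.8 -11.1   1.8] w 0.16 21.0
0.77 7.1 [0.4416 0.2548 0.1619] F [ -2.9 -10.3   1.6] w 0.161 20.9
0.90 7.39 [0.4379 0.2556 0.156 ] F [-1.9 -9.9  0.8] w 0.159 20.9
1.03 7.68 [0.4351 0.2562 0.1497] F [ -1.8 -10.4  -1.4] w 0.156 21.1
1.16 7.97 [0.4331 0.2567 0.1431] F [ -2.4 -10.   -1.5] w 0.157 21.4
1.29 8.27 [0.4319 0.2569 0.1363] F [ -1.2 -10.9  -1.4] w 0.157 21.9
1.42 8.56 [0.4316 0.2569 0.1294] F [ -1.8 -10.2  -0.4] w 0.155 22.5
1.55 8.85 [0.4321 0.2569 0.1225] F [ -2.4 -10.   -0.3] w 0.157 23.3
```

View pics/s1.png

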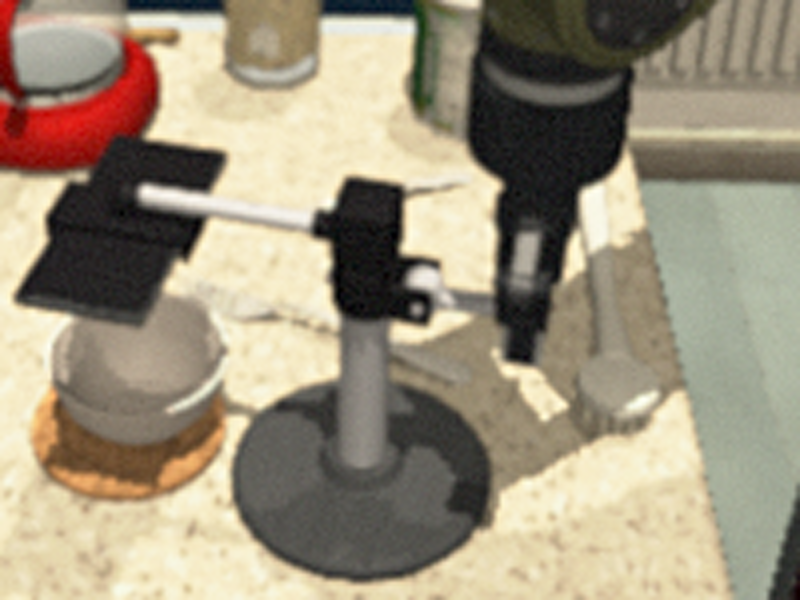

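The lever is level, at about 1.5 rad. The steady -11 N in y means the true centre plane is 1–1.5 mm further towards -y, so I'll shift the head grasp by that. Next: release, lift and grip the head.

```bash
python3 - <<'E'
from h import *
def st(l):
    s=observe();print(l,round(s["time_s"],2),np.round(s["position"],4),"F",np.round(s["wrist_force"],1),"w",round(s["grip_width"],3),round(s["gripper_force"],1))
y=-.0014
open_jaws();st("open")
move_l(P(tip(1.55)[0],.28,y),vel=.15);st("up")
move_l(P(0,.28,y),vel=.15)
print(move_l(P(0,.187,y),vel=.1,f_stop=12));st("down")
grab(60);dwell(.3);st("grab")
cv2.imwrite("pics/s2.png",cv2.resize(np.hstack([read_camera("side")[180:330,200:300,::-1],read_camera("scene")[90:240,150:250,::-1]]),(800,600),interpolation=cv2.INTER_CUBIC))
E
```

```text
open 9.89 [0.4325 0.2581 0.1231] F [1.2 0.2 0.3] w 1.001 0.0
up 10.96 [0.4319 0.2565 0.2601] F [0.3 0.1 0.3] w 0.999 0.0
False
down 12.74 [0.513  0.2391 0.1687] F [0.1 0.1 0.6] w 1.003 0.0
grab 13.57 [0.5128 0.2387 0.1685] F [-1.9 -4.1  5.6] w 0.396 59.7
```

View pics/s2.png

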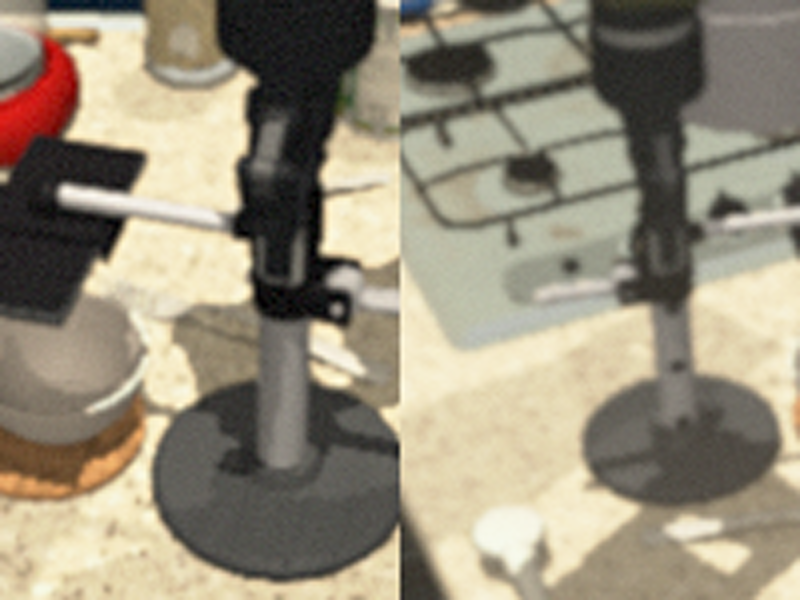

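The picture shows the head gripped and the lever level and open. The grip width is 33.7 mm, which means the button is squeezed flush. Drawing the head up, first 20 mm as a check.

```bash
python3 - <<'E'
from h import *
def st(l):
    s=observe();print(l,round(s["time_s"],2),np.round(s["position"],4),"F",np.round(s["wrist_force"],1),"w",round(s["grip_width"],3),round(s["gripper_force"],1))
y=-.0014
for h in(.01,.02,.04,.06,.08,.09,.1):
    r=move_l(P(0,.187+h,y),vel=.05,f_stop=30);st(f"{h} {r}")
    if r:break
dwell(.5);st("end")
cv2.imwrite("pics/s3.png",cv2.resize(np.hstack([read_camera("side")[130:330,180:310,::-1],read_camera("scene")[60:260,150:280,::-1]]),(780,600),interpolation=cv2.INTER_CUBIC))
E
```

```text
0.01 False 14.02 [0.5127 0.2387 0.1778] F [ 1.8 -3.3 -1.1] w 0.392 60.9
0.02 False 14.37 [0.5128 0.2387 0.1878] F [ 3.  -4.4 -2.7] w 0.388 61.0
0.04 False 14.92 [0.5128 0.2387 0.2077] F [ 2.7 -4.7 -2.5] w 0.39 61.0
0.06 False 15.47 [0.5128 0.2387 0.2277] F [ 2.4 -4.3 -2.7] w 0.393 60.9
0.08 False 16.02 [0.5127 0.2387 0.2477] F [ 1.5 -5.4 -1.3] w 0.389 60.9
0.09 False 16.37 [0.5128 0.2387 0.2577] F [ 1.  -5.1 -2.3] w 0.386 61.0
0.1 False 16.72 [0.5127 0.2387 0.2677] F [ 2.1 -4.7 -1.8] w 0.389 61.0
end 17.22 [0.5127 0.2387 0.2676] F [ 1.5 -5.5 -2.8] w 0.396 60.9
```

View pics/s3.png

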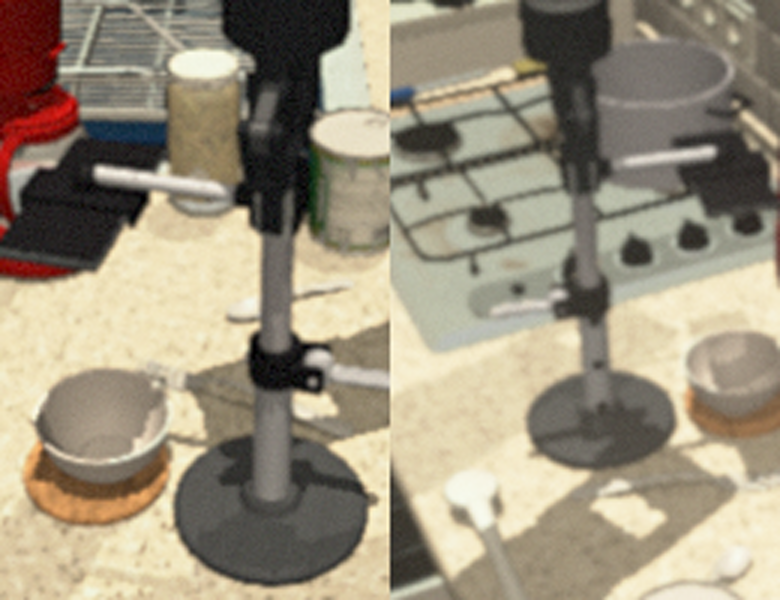

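The mast has risen about 99 mm with the lever still open and the bowl in place. I'll ease up gently to feel the hard end, which rules out slip.

```bash
python3 - <<'E'
from h import *
def st(l):
    s=observe();print(l,round(s["time_s"],2),np.round(s["position"],4),"F",np.round(s["wrist_force"],1),"w",round(s["grip_width"],3),round(s["gripper_force"],1))
y=-.0014
for h in(.101,.102,.103,.104,.105):
    r=move_l(P(0,.187+h,y),vel=.02,f_stop=10);dwell(.2);st(f"{h} {r}")
    if r or observe()["wrist_force"][2]<-8:break
E
```

```text
0.101 False 17.77 [0.5127 0.2387 0.2684] F [ 1.4 -5.1 -2.3] w 0.391 60.8
0.102 False 18.22 [0.5127 0.2387 0.2694] F [ 1.9 -4.5 -3. ] w 0.389 60.8
0.103 False 18.67 [0.5127 0.2387 0.2696] F [ 4.2 -3.3 -8. ] w 0.394 63.5
0.104 False 19.12 [0.5127 0.2386 0.2697] F [  7.2  -2.9 -15.6] w 0.392 63.5
```

The hard end is felt: the z force rose to -15.6 N as the head stopped after 101.2 mm of travel, so the mast is at its second stop with no slip. Handing in.

```bash
python3 - <<'E'
from h import *
dwell(.3);print(observe()["position"],observe()["wrist_force"].__repr__());print(sign_off())
E
```

```text
[0.51266952 0.23864134 0.26967992] array([  7.18610571,  -2.70208169, -15.64638996])
the job is handed in; nothing more can be done
None
```

The job is handed in (no verdict came back): the lever is open at about 1.5 rad, and the head is held at the second stop with the button squeezed flush; the arm stayed clear of the bowl, jar and tin.

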